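# Cover the ignited crucibles with their own lids

### The job

The four empty porcelain crucibles on the heat-proof board are fresh from the furnace and must be covered before they go to the desiccator. Put on every crucible the lid of its own size, smallest lid on the smallest crucible and so on up, each set down (not dropped) so that it lies level and well centred with its boss inside the mouth. Leave the crucibles standing where they are on the board, and the glass beaker and weighing bottle upright in their places.

Things in the scene. Friction and masses are not known exactly. Their poses are not given: they have to be found in the camera images.
- crucible_s: smallest of the four open white porcelain crucibles (round cups narrowing to the foot), standing loose and upright on the grey heat-proof board: mouth 38 mm outside and 33 mm inside diameter, 32 mm high. Origin at the centre of its underside, z up the axis, so its rim is 32 mm above the origin.
- crucible_m: second smallest of the four open white porcelain crucibles (round cups narrowing to the foot), standing loose and upright on the grey heat-proof board: mouth 50 mm outside and 45 mm inside diameter, 42 mm high. Origin at the centre of its underside, z up the axis, so its rim is 42 mm above the origin.
- crucible_l: second largest of the four open white porcelain crucibles (round cups narrowing to the foot), standing loose and upright on the grey heat-proof board: mouth 64 mm outside and 59 mm inside diameter, 52 mm high. Origin at the centre of its underside, z up the axis, so its rim is 52 mm above the origin.
- crucible_xl: largest of the four open white porcelain crucibles (round cups narrowing to the foot), standing loose and upright on the grey heat-proof board: mouth 80 mm outside and 75 mm inside diameter, 64 mm high. Origin at the centre of its underside, z up the axis, so its rim is 64 mm above the origin.
- lid_s: smallest of four white porcelain lids, loose on the bench, knob up; fits the smallest crucible. Origin at the centre of its underside, z up. Heights above it: boss 21 mm dia, 0-5 mm (6 mm play all round in the mouth); round plate 46 mm dia, rim 5-8 mm up, 11 mm at the middle; knob 14 mm dia, 11-26 mm. Seated, the plate rests on the rim, origin 27 mm above the crucible's.
- lid_m: second smallest of four white porcelain lids, loose on the bench, knob up; fits the second smallest crucible. Origin at the centre of its underside, z up. Heights above it: boss 33 mm dia, 0-5 mm (6 mm play all round in the mouth); round plate 58 mm dia, rim 5-8 mm up, 11 mm at the middle; knob 14 mm dia, 11-26 mm. Seated, the plate rests on the rim, origin 37 mm above the crucible's.
- lid_l: second largest of four white porcelain lids, loose on the bench, knob up; fits the second largest crucible. Origin at the centre of its underside, z up. Heights above it: boss 47 mm dia, 0-5 mm (6 mm play all round in the mouth); round plate 72 mm dia, rim 5-8 mm up, 11 mm at the middle; knob 14 mm dia, 11-26 mm. Seated, the plate rests on the rim, origin 47 mm above the crucible's.
- lid_xl: largest of four white porcelain lids, loose on the bench, knob up; fits the largest crucible. Origin at the centre of its underside, z up. Heights above it: boss 63 mm dia, 0-5 mm (6 mm play all round in the mouth); round plate 88 mm dia, rim 5-8 mm up, 11 mm at the middle; knob 14 mm dia, 11-26 mm. Seated, the plate rests on the rim, origin 59 mm above the crucible's.
- beaker: empty clear glass beaker standing upright on the bench beyond the lids, 50 mm diameter, 70 mm high; origin at the centre of its underside. Bystander.
- weighing_bottle: small clear glass weighing bottle with a stopper, standing upright on the bench among the lids, 31 mm diameter, 51 mm high; origin at the centre of its underside. Bystander.

How it is judged:
At the end, for the whole second after the job is handed in: Every lid on the crucible of its own size: axes within 8 mm, seated height within +2/-2.5 mm, lid and crucible level within 0.07 rad, released and at rest. Crucibles, beaker and weighing bottle each within 30 mm of their start (horizontal distance between lid_s and crucible_s below 0.008 m and z of lid_s in the frame of crucible_s between 0.0245 and 0.029 m and angle between each of lid_s, crucible_s, lid_m, crucible_m, lid_l, crucible_l, lid_xl, crucible_xl's own z axis and vertical below 0.07 rad and distance of each of crucible_s, crucible_m, crucible_l, crucible_xl, beaker, weighing_bottle from where it was at the start of the episode below 0.03 m and linear speed of each of lid_s, crucible_s, lid_m, crucible_m, lid_l, crucible_l, lid_xl, crucible_xl below 0.01 m/s and contact force between the fingers and lid_s below 0.05 N and horizontal distance between lid_m and crucible_m below 0.008 m and z of lid_m in the frame of crucible_m between 0.0345 and 0.039 m and contact force between the fingers and lid_m below 0.05 N and horizontal distance between lid_l and crucible_l below 0.008 m and z of lid_l in the frame of crucible_l between 0.0445 and 0.049 m and contact force between the fingers and lid_l below 0.05 N and horizontal distance between lid_xl and crucible_xl below 0.008 m and z of lid_xl in the frame of crucible_xl between 0.0565 and 0.061 m and contact force between the fingers and lid_xl below 0.05 N); the robot touches nothing.
It fails at once if the beaker knocked over (tilted by more than 0.5 rad) (angle between beaker's own z axis and vertical above 0.5 rad).
It fails at once if the weighing bottle knocked over (tilted by more than 0.5 rad) (angle between weighing_bottle's own z axis and vertical above 0.5 rad).
It fails at once if a lid dropped or thrown: moving faster than 0.6 m/s with no finger on it (a fall of about 2 cm) ((linear speed of lid_s above 0.6 m/s and contact force between the fingers and lid_s below 0.05 N) or (linear speed of lid_m above 0.6 m/s and contact force between the fingers and lid_m below 0.05 N) or (linear speed of lid_l above 0.6 m/s and contact force between the fingers and lid_l below 0.05 N) or (linear speed of lid_xl above 0.6 m/s and contact force between the fingers and lid_xl below 0.05 N)).
It fails at once if a crucible tipped by more than 0.5 rad (angle between any of crucible_s, crucible_m, crucible_l, crucible_xl's own z axis and vertical above 0.5 rad).
It also fails if it takes over 106 s, if anything falls off the work surface, if the arm or the gripper's body presses on something with over 40 N, if the wrist force passes 120 N, or if a joint passes its speed limit or range.

### The arm

A 6-joint arm with a two-finger parallel gripper is mounted at the origin on the work surface. World frame = base frame: x ahead of the robot, y to its left, z up, the work surface at z = 0. Lengths are in m, angles in rad, forces in N, time in s.
With the tool pointing down it reaches from about 0.375 to 0.9 m from the base axis. Payload 3.1 kg.
Tool frame: the origin (TCP) lies between the finger pads; the fingertips stand manip.finger_overhang ahead of it and the grasp point (between the pads) lies 5 mm behind it (manip.finger_overhang is the distance from the TCP to the fingertips, in m); z points along the fingers, y is the line along which they close (so a half turn about z gives the same grasp; the last joint's range is limited). The gripper opens to 85 mm and grips with 20 to 120 N. Pads are 22 mm wide; open, the fingers measure 114 mm over their backs; the gripper's body (76 mm by 85 mm) begins 54 mm behind the grasp point. The pads swing forward as they close: fully open they stand 13 mm farther back than shut.
Start: joints at [-1.379, 0.527, 1.433, -0, 1.181, -0.178], TCP at [0.226, -0.583, 0.245] pointing down, gripper open.
Joint ranges: [-3.08, 3.08], [-0.75, 2.2], [0.22, 2.44], [-1.43, 4.57], [0, 2.65], [-2.85, 2.85]. Speed limits (rad/s): [2.79, 2.79, 3.14, 3.14, 3.14, 3.14].

### API

Orientations are given as a unit quaternion [x, y, z, w].
In Python, from station import manip gives the robot as it stands.
- The arm moves only by the tool drive_tool, never from a script. Its argument "plan" is a list of rows, each a list of 7 numbers: the shift along the tool's x, y, z in m, then the turn, a rotation vector about the tool's x, y, z in degrees, then the opening, from -1 (shut) to 1 (fully open). In form: [[x, y, z, wx, wy, wz, gripper], ...]. A call has 1 to 10 rows; each row shifts and turns the commanded pose from where the row before left it, along the tool's axes as they then stand; what a row does not reach is not made up. A row lasts 1/10 s, in which the tool goes at most 50 mm and 8.59 degrees, less where a joint would pass 70% of its speed; a pose out of reach is approached as far as the arm can. A call is refused whole if a number of a shift passes 0.05 or a number of a turn 8.59, either way. A call with a gripper value outside its range is refused whole. The fingers move at their own pace and stop on an object; "newtons" is the grip in N (left out, the last holds). Time passes only in rows, so rows that do not move let the fingers close. It gives the time, the measured TCP pose, the force, the opening and the grip force at its end, in the units of the state.
- manip.sense(): the state, without advancing time (a new reading comes with each control period).
- manip.snapshot(name): name is "scene" or "side" or "wrist"; returns a dict with "image" (480x640x3 uint8, red, green, blue), "z_map" (480x640 float32, m along the optical axis (not along the pixel's ray), 0 where there is no reading), "fov_y" (degrees; the focal length in pixels is half the picture's height over the tangent of half this angle, whatever the lens; pixels are square), "cx", "cy" (the principal point, pixels), "extrinsics" (4x4, takes a point from camera to world coordinates); the wrist camera has in their place "mount" (4x4, takes a point from camera to tool coordinates, whose origin is the TCP and whose axes are the flange's). Camera axes: x right, y up, looking along -z (the intrinsics and any distortion apply to the point x, -y, -z); pixel columns grow to the right and rows downward; lengths in m; the calibration is good to about 2 mm. A picture is of the moment at which its call begins: read the wrist's pose just before it.
- manip.sign_off(): hands the job in; it is judged then, once.
The state is a dict: "t": time; "q": joint angles; "qd": joint speeds; "tau": joint torques, N m; "tcp_pos": TCP position; "tool_rot": TCP orientation; "force": force on the tool from outside, world axes, zero at the start; "ft_torque": the same for the moment, N m; "finger_gap": opening from 0.0 (shut) to 1.0 (fully open); "gripper_force": force on a finger pad.
Only numpy, scipy, OpenCV 4.12 (cv2) and the standard library are available. Lean on these libraries where they do the work, as an engineer would, in place of code of your own. Each camera call takes 0.05 s, during which the arm holds its last target. There are 200 camera calls.

## Working session

There is one attempt and no reset: what is moved stays moved. The work goes in short steps, Python scripts to look and compute and a tool call to move; the robot and the scene stay as the last step left them, time stands still between calls to the robot, and variables do not carry over. Pictures are saved under pics/ and viewed, at most 14 in all, crops included, and the job is handed in when it is done.

Besides the shell and the picture viewer there is one more tool, called after ">>>" as a command line: name --pt "numbers of a row" for each row, then --argument value for the rest. drive_tool: Moves the arm, as the interface text tells. Its arguments: {"type":"object","properties":{"plan":{"type":"array"},"newtons":{"type":"number"}},"required":["plan"]}

```bash
ls; mkdir -p pics; python3 - <<'E'
from station import manip
import cv2,numpy as np
s=manip.sense();print(s);print(manip.finger_overhang)
for n in ["scene","side"]:
    d=manip.snapshot(n);cv2.imwrite(f"pics/{n}0.png",d["image"][:,:,::-1]);np.savez(f"{n}0.npz",**d)
    print(n,d["fov_y"],d["cx"],d["cy"],d["extrinsics"],d.keys())
E
```

```text
pics
{'t': 0.0, 'q': array([-1.37950744e+00,  5.28490486e-01,  1.43391080e+00,  9.59003995e-06,
        1.18134710e+00, -1.78509135e-01]), 'qd': array([-3.82606480e-04,  5.54031786e-04, -1.69615963e-03,  1.00656085e-03,
       -4.33607181e-04,  6.51150997e-05]), 'tau': array([-6.42633095e-04, -4.42354882e+01, -1.78024006e+01, -3.14472090e-04,
        8.40545457e-03,  2.95379870e-06]), 'tcp_pos': array([ 0.22578582, -0.58206609,  0.24431591]), 'tool_rot': array([ 9.82954587e-01,  1.83845365e-01, -2.45347967e-06, -1.07787275e-03]), 'force': array([ 0.1704898 ,  0.31276512, -0.62978794]), 'ft_torque': array([-0.00568094,  0.01452258, -0.03785082]), 'gripper_force': 0.0, 'finger_gap': 1.0016220573122747}
0.014
scene 48.91194396011465 322.3437456078284 236.79479013178008 [[ 0.87687327 -0.3853883   0.28734845  0.86882636]
 [ 0.48071581  0.70003192 -0.52807917 -0.50214568]
 [ 0.00236245  0.60119145  0.79910153  0.8187638 ]
 [ 0.          0.          0.          1.        ]] dict_keys(['image', 'z_map', 'fov_y', 'cx', 'cy', 'extrinsics'])
side 44.247489586998995 322.8216084737531 245.69094723814135 [[-0.95946534  0.22208501 -0.1735065   0.40685712]
 [-0.2816674  -0.73495714  0.61684801  0.62442056]
 [ 0.00947286  0.64071542  0.76772001  0.83171719]
 [ 0.          0.          0.          1.        ]] dict_keys(['image', 'z_map', 'fov_y', 'cx', 'cy', 'extrinsics'])
```

View pics/scene0.png

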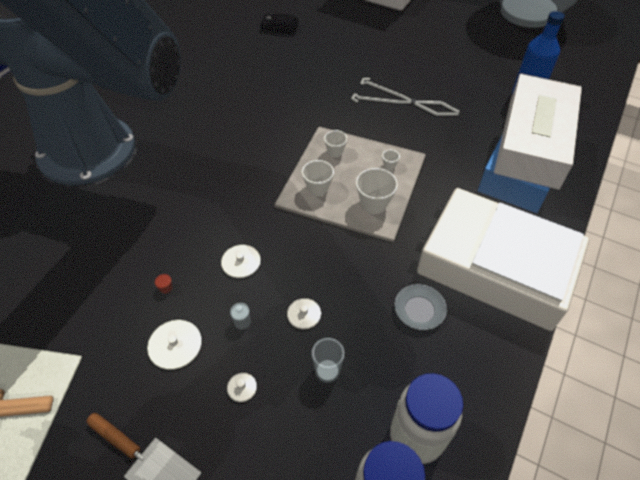

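View pics/side0.png

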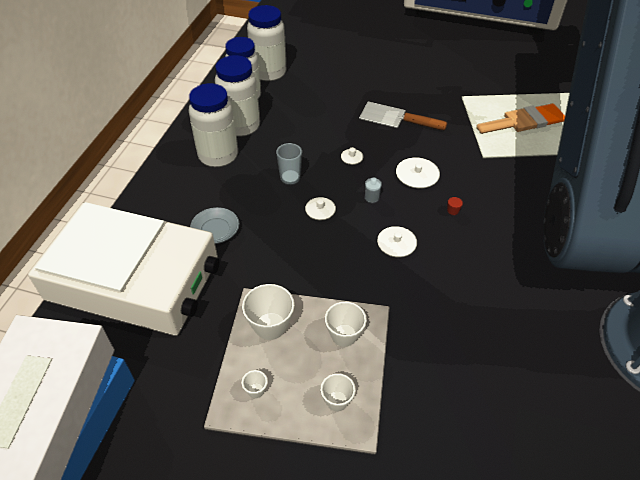

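Scene and side views show four lids (side px: s 352,156; m 320,208; l 397,241; xl 418,172), the bottle among them (373,190), beaker (289,163), and crucibles on the board (s 255,381; m 338,389; l 346,322; xl 269,308).

```bash
cat > h.py <<'E'
import numpy as np
from scipy.optimize import least_squares
def cloud(d,E=None):
    z=d["z_map"];h,w=z.shape;f=h/2/np.tan(np.radians(d["fov_y"])/2)
    v,u=np.mgrid[:h,:w];P=np.stack([(u-d["cx"])/f*z,-(v-d["cy"])/f*z,-z,np.ones_like(z)],-1)
    W=P@(d["extrinsics"] if E is None else E).T
    W[z==0]=np.nan
    return W[...,:3]
def fit(p,R=None):
    c=p[:,:2].mean(0)
    if R: r=least_squares(lambda x:np.hypot(*(p[:,:2]-x[:2]).T)-R,c,loss='soft_l1',f_scale=.002).x;return np.r_[r,R]
    return least_squares(lambda x:np.hypot(*(p[:,:2]-x[:2]).T)-x[2],np.r_[c,.03],loss='soft_l1',f_scale=.002).x
E
python3 - <<'E'
from h import *
import cv2
px={"scene":dict(ls=(241,387),lm=(304,313),ll=(240,261),lx=(174,344),cs=(391,159),cm=(335,143),cl=(318,175),cx=(376,188),bk=(328,360),wb=(240,315)),
"side":dict(ls=(352,156),lm=(320,208),ll=(397,241),lx=(418,172),cs=(255,381),cm=(338,389),cl=(346,322),cx=(269,308),bk=(289,163),wb=(373,190))}
R=dict(ls=23,lm=29,ll=36,lx=44,cs=19,cm=25,cl=32,cx=40)
H=dict(cs=32,cm=42,cl=52,cx=64)
for n in px:
    d=np.load(n+"0.npz");W=cloud(d);g=d["image"].min(-1)
    bz=np.nanmedian(W[(235,350)[n=="side"],(390,300)[n=="side"],2]); 
    tab=W[420,300] if n=="scene" else W[260,480]
    bd=W[225,390] if n=="scene" else W[400,290]
    print(n,"table",tab.round(4),"board",bd.round(4))
    for k,(u,v) in px[n].items():
        s=W[v-45:v+45,u-45:u+45].reshape(-1,3);gg=g[v-45:v+45,u-45:u+45].ravel()
        if k[0]=='l':
            r=R[k]/1e3;c0=W[v,u,:2]
            m=(gg>110)&(s[:,2]>.002)&(s[:,2]<.013)&(np.hypot(*(s[:,:2]-c0).T)<r*1.5)
            p=s[m]
            # min enclosing circle
            (a,b),rr=cv2.minEnclosingCircle((p[:,:2]*1e3).astype(np.float32))
            kn=s[(s[:,2]>.018)&(np.hypot(*(s[:,:2]-p[:,:2].mean(0)).T)<.02)]
            print(k,"mean",p.mean(0).round(4),"mec",round(a,1),round(b,1),round(rr,1),"knob",np.r_[np.median(kn,0).round(4),kn[:,2].max().round(4),len(kn)] if len(kn) else None)
        elif k[0]=='c':
            m=(s[:,2]>bd[2]+H[k]/1e3-.004)&(s[:,2]<bd[2]+H[k]/1e3+.006)&(np.hypot(*(s[:,:2]-W[v,u,:2]).T)<.08);p=s[m]
            print(k,len(p),fit(p).round(4),"fixR",fit(p,(R[k]-1.2)/1e3).round(4), p[:,2].max().round(4))
        else: 
            m=(s[:,2]>.02)&(s[:,2]<.09);print(k,s[m].mean(0).round(3) if m.any() else None)
E
```

```text
scene table [ 0.7142 -0.2875  0.0015] board [0.6798 0.1213 0.0099]
ls mean [ 0.6089 -0.2891  0.0092] mec 606.7 -287.6 24.5 knob [ 6.085e-01 -2.887e-01  2.570e-02  3.060e-02  7.100e+01]
lm mean [ 0.6293 -0.1277  0.009 ] mec 627.4 -124.7 30.5 knob [ 6.291e-01 -1.283e-01  2.560e-02  2.800e-02  5.800e+01]
ll mean [ 0.4717 -0.0889  0.0088] mec 468.1 -86.3 39.0 knob [ 4.709e-01 -8.910e-02  2.480e-02  3.010e-02  5.500e+01]
lx mean [ 0.4692 -0.2816  0.0091] mec 466.0 -279.7 46.3 knob [ 4.692e-01 -2.815e-01  2.540e-02  2.890e-02  7.100e+01]
cs 84 [0.6116 0.2668 0.0173] fixR [0.6116 0.2668 0.0178] 0.0458
cm 106 [0.491  0.2481 0.0233] fixR [0.4911 0.2481 0.0238] 0.0546
cl 161 [0.5101 0.1363 0.0302] fixR [0.5101 0.1363 0.0308] 0.0644
cx 219 [0.629  0.154  0.0384] fixR [0.629  0.154  0.0388] 0.0763
bk [ 0.712 -0.195  0.051]
wb [ 0.544 -0.192  0.038]
side table [ 3.139e-01 -9.330e-02  3.000e-04] board [0.5549 0.2656 0.011 ]
ls mean [ 0.6039 -0.284   0.0094] mec 605.1 -287.6 24.8 knob [ 6.045e-01 -2.856e-01  2.490e-02  2.870e-02  4.100e+01]
lm mean [ 0.6244 -0.1235  0.0093] mec 625.1 -127.1 30.6 knob [ 6.252e-01 -1.248e-01  2.480e-02  2.930e-02  4.600e+01]
ll mean [ 0.4668 -0.0849  0.0094] mec 465.2 -89.0 38.5 knob [ 4.672e-01 -8.560e-02  2.480e-02  2.920e-02  5.200e+01]
lx mean [ 0.4643 -0.277   0.0096] mec 467.7 -283.2 48.6 knob [ 4.645e-01 -2.776e-01  2.450e-02  2.980e-02  4.700e+01]
cs 152 [0.6091 0.2666 0.0172] fixR [0.609  0.2667 0.0178] 0.0457
cm 214 [0.4883 0.2482 0.0233] fixR [0.4883 0.2483 0.0238] 0.0554
cl 233 [0.5073 0.1365 0.0302] fixR [0.5073 0.1366 0.0308] 0.066
cx 304 [0.6265 0.1539 0.0382] fixR [0.6265 0.1539 0.0388] 0.0775
bk [ 0.721 -0.205  0.048]
wb [ 0.538 -0.195  0.034]
```

>>> drive_tool --pt "0 0 0 0 0 7.07 -0.2" --pt "0 0 0 0 0 7.07 -0.2" --pt "0 0 0 0 0 7.07 -0.2" --pt "0.035 -0.043 0 0 0 0 -0.2" --pt "0.035 -0.043 0 0 0 0 -0.2" --pt "0.035 -0.043 0 0 0 0 -0.2" --pt "0.035 -0.043 0 0 0 0 -0.2" --pt "0.035 -0.043 0 0 0 0 -0.2" --pt "0.035 -0.043 0 0 0 0 -0.2" --pt "0.031 -0.044 0 0 0 0 -0.2" --newtons 30

```text
t: 1.1
tcp_pos: [0.4453, -0.3076, 0.2451]
tool_rot: [1.0, -0.0, 0.0, -0.0]
force: [-0.0, -0.7, 0.1]
finger_gap: 0.397
gripper_force: 0.0
```

>>> drive_tool --pt "0 0 0 0 0 0 -0.2" --pt "0 0 0 0 0 0 -0.2" --pt "0 0 0 0 0 0 -0.2"

```text
t: 1.4
tcp_pos: [0.4438, -0.3101, 0.2452]
tool_rot: [1.0, -0.0, -0.0, 0.0]
force: [-0.1, -0.9, -0.2]
finger_gap: 0.401
gripper_force: 0.0
```

```bash
cat >> h.py <<'E'
from scipy.spatial.transform import Rotation as Ro
import cv2
def wrist(name):
    from station import manip
    s=manip.sense();d=manip.snapshot("wrist")
    T=np.eye(4);T[:3,:3]=Ro.from_quat(s["tool_rot"]).as_matrix();T[:3,3]=s["tcp_pos"]
    cv2.imwrite(f"pics/{name}.png",d["image"][:,:,::-1]);W=cloud(d,T@d["mount"]);np.savez(name+".npz",W=W,img=d["image"])
    print("tcp",s["tcp_pos"].round(4),"overhang",manip.finger_overhang,"t",s["t"])
    return d["image"],W
def look(name,items):  # items: name->(x,y,zmin,zmax,searchR)
    img,W=wrist(name);P=W.reshape(-1,3);P=P[~np.isnan(P[:,0])]
    print("extent",P.min(0).round(3),P.max(0).round(3))
    for k,(x,y,a,b,r) in items.items():
        p=P[(P[:,2]>a)&(P[:,2]<b)&(np.hypot(P[:,0]-x,P[:,1]-y)<r)]
        if len(p)>15:
            (cx,cy),rr=cv2.minEnclosingCircle((p[:,:2]*1e3).astype(np.float32))
            print(k,len(p),"mean",p.mean(0).round(4),"top",np.percentile(p[:,2],98).round(4),"mec",round(cx,1),round(cy,1),round(rr,1),"fit",fit(p).round(4))
L=dict(ls=(.6065,-.287,.019,.03,.02),lm=(.627,-.1265,.019,.03,.02),ll=(.469,-.0873,.019,.03,.02),lx=(.467,-.2795,.019,.03,.02))
C=dict(cs=(.610,.2667,.040,.047,.035),cm=(.4897,.2482,.05,.057,.04),cl=(.5087,.1364,.06,.067,.045),cx=(.6278,.154,.072,.079,.05))
E
python3 -c "
from h import *
look('w1',L)"
```

```text
tcp [ 0.4438 -0.3101  0.2452] overhang 0.014 t 1.4
extent [ 0.076 -0.728 -0.003] [0.635 0.094 0.332]
ls 252 mean [ 0.6047 -0.2875  0.0253] top 0.0275 mec 605.3 -287.1 7.1 fit [ 0.6049 -0.2874  0.0049]
lm 185 mean [ 0.6229 -0.1272  0.0244] top 0.0273 mec 625.2 -126.0 7.2 fit [-79.7057 -10.7501  81.028 ]
ll 213 mean [ 0.4683 -0.0882  0.0251] top 0.0276 mec 468.2 -86.6 7.5 fit [ 0.4683 -0.0877  0.005 ]
lx 169 mean [ 0.466  -0.2795  0.0258] top 0.0278 mec 465.5 -279.3 6.9 fit [ 0.4659 -0.2794  0.0048]
```

View pics/w1.png

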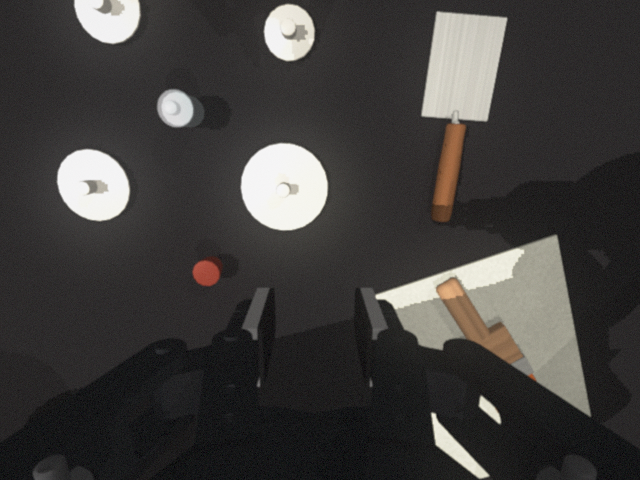

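The wrist view shows the xl knob at (284,189), l (88,187), s (288,28), and the bottle at (177,108). It agrees with the fixed cameras to within 2 mm. XL lid first.

>>> drive_tool --pt "0.022 -0.031 0 0 0 0 -0.2" --pt "0 0 0.035 0 0 0 -0.2" --pt "0 0 0.035 0 0 0 -0.2" --pt "0 0 0.035 0 0 0 -0.2" --pt "0 0 0.035 0 0 0 -0.2" --pt "0 0 0.025 0 0 0 -0.2" --pt "0 0 0.02 0 0 0 -0.2" --pt "0 0 0.015 0 0 0 -0.2" --pt "0 0 0 0 0 0 -0.2" --pt "0 0 0 0 0 0 -0.2"

```text
t: 2.45
tcp_pos: [0.4657, -0.2796, 0.0452]
tool_rot: [1.0, -0.001, -0.0, -0.0]
force: [-1.0, -0.6, 0.7]
finger_gap: 0.399
gripper_force: 0.0
```

>>> drive_tool --pt "0 0 0.008 0 0 0 -0.2" --pt "0 0 0.006 0 0 0 -0.2" --pt "0 0 0.003 0 0 0 -0.2" --pt "0 0 0 0 0 0 -1" --pt "0 0 0 0 0 0 -1" --pt "0 0 0 0 0 0 -1" --pt "0 0 0 0 0 0 -1" --pt "0 0 0 0 0 0 -1"

```text
t: 3.25
tcp_pos: [0.4663, -0.2782, 0.0284]
tool_rot: [1.0, -0.0, 0.0, 0.0]
force: [-0.4, 0.3, -0.3]
finger_gap: 0.142
gripper_force: 29.2
```

>>> drive_tool --pt "0 0 -0.01 0 0 0 -1" --pt "0 0 -0.02 0 0 0 -1" --pt "0 0 -0.035 0 0 0 -1" --pt "0 0 -0.04 0 0 0 -1" --pt "0 -0.02 -0.04 0 0 0 -1" --pt "0 -0.035 -0.035 0 0 0 -1" --pt "0 -0.04 -0.02 0 0 0 -1" --pt "0 -0.04 0 0 0 0 -1" --pt "0 -0.04 0 0 0 0 -1" --pt "0 -0.04 0 0 0 0 -1" --newtons 60

```text
t: 4.25
tcp_pos: [0.4658, -0.0617, 0.2294]
tool_rot: [1.0, -0.0, 0.001, 0.0]
force: [0.3, -0.1, -1.4]
finger_gap: 0.123
gripper_force: 58.6
```

>>> drive_tool --pt "0 -0.04 0 0 0 0 -1" --pt "0 -0.04 0 0 0 0 -1" --pt "0 -0.04 0 0 0 0 -1" --pt "0 -0.04 0 0 0 0 -1" --pt "0 -0.035 0 0 0 0 -1" --pt "0 -0.03 0 0 0 0 -1" --pt "0 -0.02 0 0 0 0 -1" --pt "0 0 0 0 0 0 -1" --pt "0 0 0 0 0 0 -1"

```text
t: 5.15
tcp_pos: [0.466, 0.1817, 0.2287]
tool_rot: [1.0, 0.001, 0.0, 0.0]
force: [-0.1, -0.3, -1.2]
finger_gap: 0.124
gripper_force: 58.7
```

```bash
python3 -c "
from h import *
look('w2',C)
W=np.load('w2.npz')['W'];P=W.reshape(-1,3)
for x,y in[(.56,.21),(.55,.26),(.57,.14),(.55,.19)]:
  p=P[np.hypot(P[:,0]-x,P[:,1]-y)<.01];print(x,y,len(p),np.median(p[:,2]) if len(p) else 0)"
```

```text
tcp [0.466  0.1817 0.2287] overhang 0.014 t 5.15
extent [ 0.165 -0.22  -0.003] [0.652 0.568 0.316]
cs 554 mean [0.6106 0.2691 0.0419] top 0.0436 mec 609.7 268.4 19.1 fit [0.6096 0.268  0.0173]
cm 563 mean [0.4891 0.2509 0.0522] top 0.0538 mec 488.9 249.6 24.8 fit [0.489  0.2494 0.0232]
cl 837 mean [0.5088 0.1367 0.0621] top 0.0637 mec 507.8 137.8 31.8 fit [0.5079 0.1381 0.0302]
cx 708 mean [0.6037 0.1547 0.074 ] top 0.0757 mec 625.4 155.3 39.4 fit [0.6268 0.1555 0.0381]
0.56 0.21 402 0.010308537910086346
0.55 0.26 394 0.010244340255449208
0.57 0.14 416 0.010289037559540859
0.55 0.19 397 0.010362220566943026
```

View pics/w2.png

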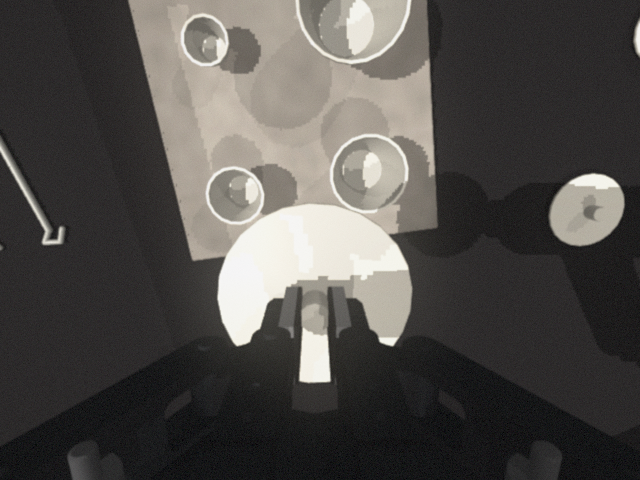

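The wrist view shows the xl lid held level (315,290), and the open mouths of s (205,40), m (235,195), l (369,173) and xl (353,10, cut off by the frame). Now I'll move over xl.

>>> drive_tool --pt "0.03 0.0065 0 0 0 0 -1" --pt "0.035 0.01 0 0 0 0 -1" --pt "0.035 0.01 0 0 0 0 -1" --pt "0.035 0 0.02 0 0 0 -1" --pt "0.026 0 0.03 0 0 0 -1" --pt "0 0 0.03 0 0 0 -1" --pt "0 0 0.025 0 0 0 -1" --pt "0 0 0.012 0 0 0 -1" --pt "0 0 0 0 0 0 -1" --pt "0 0 0 0 0 0 -1"

```text
t: 6.2
tcp_pos: [0.628, 0.1546, 0.1122]
tool_rot: [1.0, -0.001, 0.001, 0.0]
force: [-0.1, -0.9, -0.7]
finger_gap: 0.129
gripper_force: 58.7
```

>>> drive_tool --pt "0 0 0.005 0 0 0 -1" --pt "0 0 0.004 0 0 0 -1" --pt "0 0 0.002 0 0 0 -1" --pt "0 0 0.001 0 0 0 -1" --pt "0 0 0.001 0 0 0 -1" --pt "0 0 0 0 0 0 -1"

```text
t: 6.8
tcp_pos: [0.6273, 0.1552, 0.0982]
tool_rot: [1.0, -0.0, -0.0, -0.0]
force: [-0.2, -1.1, -0.6]
finger_gap: 0.13
gripper_force: 58.7
```

>>> drive_tool --pt "0 0 0.001 0 0 0 -1" --pt "0 0 0 0 0 0 -1" --pt "0 0 0 0 0 0 -1"

```text
t: 7.1
tcp_pos: [0.6275, 0.1552, 0.0978]
tool_rot: [1.0, -0.0, 0.0, -0.0]
force: [-1.0, -0.4, 3.1]
finger_gap: 0.127
gripper_force: 59.1
```

Contact. Release gently, then rise.

>>> drive_tool --pt "0 0 0 0 0 0 -0.6" --pt "0 0 0 0 0 0 -0.4" --pt "0 0 0 0 0 0 -0.2" --pt "0 0 0 0 0 0 -0.2" --pt "0 0 0 0 0 0 -0.2" --pt "0 0 -0.01 0 0 0 -0.2" --pt "0 0 -0.03 0 0 0 -0.2" --pt "0 0 -0.04 0 0 0 -0.2" --pt "-0.01 0 -0.04 0 0 0 -0.2" --pt "-0.04 0.01 -0.02 0 0 0 -0.2"

```text
t: 8.1
tcp_pos: [0.5828, 0.1457, 0.2423]
tool_rot: [1.0, -0.0, 0.007, -0.001]
force: [-0.5, -0.4, 0.7]
finger_gap: 0.4
gripper_force: 0.0
```

>>> drive_tool --pt "-0.04 0.035 0 0 0 0 -0.2" --pt "-0.03 0.04 0 0 0 0 -0.2" --pt "-0.025 0.04 0 0 0 0 -0.2" --pt "-0.015 0.04 0 0 0 0 -0.2" --pt "0 0.035 0 0 0 0 -0.2" --pt "0 0.025 0.02 0 0 0 -0.2" --pt "0 0.015 0.03 0 0 0 -0.2" --pt "0 0 0 0 0 0 -0.2" --pt "0 0 0 0 0 0 -0.2"

```text
t: 9.0
tcp_pos: [0.4694, -0.0825, 0.1877]
tool_rot: [1.0, -0.001, -0.0, -0.0]
force: [0.3, 0.2, -0.3]
finger_gap: 0.402
gripper_force: 0.0
```

```bash
python3 -c "
from h import *
C['XL']=(.627,.155,.085,.105,.03);look('w3',{**L,**C})
from station import manip
import cv2
d=manip.snapshot('side');np.savez('side1.npz',**d);cv2.imwrite('pics/side1.png',cv2.resize(d['image'][250:460,180:420,::-1],None,fx=3,fy=2.8))"
```

```text
tcp [ 0.4694 -0.0825  0.1877] overhang 0.014 t 9.0
extent [ 0.17  -0.432 -0.003] [0.642 0.26  0.275]
ls 431 mean [ 0.6052 -0.2852  0.0249] top 0.0277 mec 605.7 -286.6 7.5 fit [ 0.6053 -0.2858  0.005 ]
lm 371 mean [ 0.6254 -0.1247  0.0255] top 0.0276 mec 626.0 -125.1 6.9 fit [ 0.6255 -0.1248  0.0048]
ll 226 mean [ 0.469  -0.0862  0.0257] top 0.0276 mec 468.2 -86.2 6.9 fit [ 0.4688 -0.0861  0.0048]
cl 628 mean [0.5056 0.1183 0.0619] top 0.0635 mec 507.9 136.5 31.7 fit [0.5082 0.1371 0.0303]
```

View pics/side1.png

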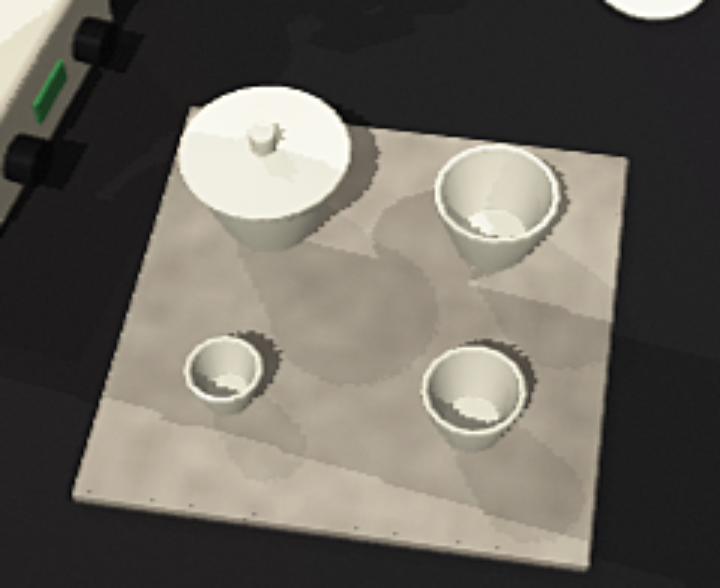

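The xl lid lies level on its crucible (crop 265,145); the other three are still open. Lid l next.

>>> drive_tool --pt "-0.001 0.004 0.02 0 0 0 -0.2" --pt "0 0 0.035 0 0 0 -0.2" --pt "0 0 0.035 0 0 0 -0.2" --pt "0 0 0.03 0 0 0 -0.2" --pt "0 0 0.02 0 0 0 -0.2" --pt "0 0 0.01 0 0 0 -0.2" --pt "0 0 0.006 0 0 0 -0.2" --pt "0 0 0.003 0 0 0 -0.2" --pt "0 0 0 0 0 0 -0.2" --pt "0 0 0 0 0 0 -1" --newtons 30

```text
t: 10.1
tcp_pos: [0.4692, -0.0869, 0.0292]
tool_rot: [1.0, -0.0, 0.001, 0.0]
force: [0.9, -0.1, -0.5]
finger_gap: 0.243
gripper_force: 0.0
```

>>> drive_tool --pt "0 0 0 0 0 0 -1" --pt "0 0 0 0 0 0 -1" --pt "0 0 0 0 0 0 -1" --pt "0 0 0 0 0 0 -1"

```text
t: 10.5
tcp_pos: [0.4692, -0.0869, 0.0292]
tool_rot: [1.0, -0.0, 0.001, 0.0]
force: [0.2, 0.9, 6.5]
finger_gap: 0.143
gripper_force: 29.4
```

>>> drive_tool --pt "0 0 -0.01 0 0 0 -1" --pt "0 0 -0.02 0 0 0 -1" --pt "0 0 -0.035 0 0 0 -1" --pt "0 -0.02 -0.04 0 0 0 -1" --pt "0 -0.035 -0.035 0 0 0 -1" --pt "0.01 -0.04 0 0 0 0 -1" --pt "0.01 -0.04 0 0 0 0 -1" --pt "0.01 -0.04 0 0 0 0 -1" --pt "0.01 -0.03 0 0 0 0 -1" --pt "0 -0.02 0 0 0 0 -1" --newtons 60

```text
t: 11.5
tcp_pos: [0.5097, 0.1405, 0.169]
tool_rot: [1.0, 0.001, 0.001, -0.0]
force: [-0.4, -1.5, -0.3]
finger_gap: 0.121
gripper_force: 58.6
```

>>> drive_tool --pt "0 0 0.02 0 0 0 -1" --pt "0 0 0.025 0 0 0 -1" --pt "0 0 0.02 0 0 0 -1" --pt "0 0 0 0 0 0 -1" --pt "0 0 0 0 0 0 -1"

```text
t: 12.0
tcp_pos: [0.5085, 0.1382, 0.1036]
tool_rot: [1.0, -0.0, -0.0, 0.0]
force: [-0.2, -0.2, -0.5]
finger_gap: 0.126
gripper_force: 58.7
```

>>> drive_tool --pt "0 0 0.008 0 0 0 -1" --pt "0 0 0.005 0 0 0 -1" --pt "0 0 0.002 0 0 0 -1" --pt "0 0 0.001 0 0 0 -1" --pt "0 0 0.001 0 0 0 -1" --pt "0 0 0 0 0 0 -1"

```text
t: 12.6
tcp_pos: [0.5089, 0.1383, 0.0867]
tool_rot: [1.0, -0.0, 0.0, 0.0]
force: [-0.7, -0.6, 2.3]
finger_gap: 0.12
gripper_force: 59.0
```

>>> drive_tool --pt "0 0 0 0 0 0 -0.6" --pt "0 0 0 0 0 0 -0.4" --pt "0 0 0 0 0 0 -0.2" --pt "0 0 0 0 0 0 -0.2" --pt "0 0 0 0 0 0 -0.2" --pt "0 0 -0.01 0 0 0 -0.2" --pt "0 0 -0.03 0 0 0 -0.2" --pt "0 0 -0.04 0 0 0 -0.2" --pt "0.01 0.02 -0.02 0 0 0 -0.2" --pt "0.02 0.035 0 0 0 0 -0.2"

```text
t: 13.6
tcp_pos: [0.5397, 0.0846, 0.1905]
tool_rot: [1.0, 0.002, 0.003, -0.0]
force: [0.8, 0.3, -0.8]
finger_gap: 0.399
gripper_force: 0.0
```

>>> drive_tool --pt "0.02 0.04 0 0 0 0 -0.2" --pt "0.02 0.04 0 0 0 0 -0.2" --pt "0.02 0.04 0 0 0 0 -0.2" --pt "0.02 0.04 0 0 0 0 -0.2" --pt "0.007 0.03 0 0 0 0 -0.2" --pt "0 0.019 0.02 0 0 0 -0.2" --pt "0 0 0.02 0 0 0 -0.2" --pt "0 0 0 0 0 0 -0.2" --pt "0 0 0 0 0 0 -0.2"

```text
t: 14.5
tcp_pos: [0.6254, -0.1255, 0.1466]
tool_rot: [1.0, -0.0, -0.0, -0.0]
force: [0.2, 0.7, 0.1]
finger_gap: 0.398
gripper_force: 0.0
```

```bash
python3 -c "
from h import *
from station import manip
import cv2
look('w4',L)
d=manip.snapshot('side');cv2.imwrite('pics/side2.png',cv2.resize(d['image'][250:460,180:420,::-1],None,fx=3,fy=2.8))"
```

```text
tcp [ 0.6254 -0.1255  0.1466] overhang 0.014 t 14.5
extent [ 0.374 -0.433 -0.003] [0.784 0.172 0.234]
ls 355 mean [ 0.6069 -0.2852  0.0252] top 0.0278 mec 606.0 -286.5 7.4 fit [ 0.6066 -0.2857  0.005 ]
lm 300 mean [ 0.6275 -0.1252  0.0258] top 0.0276 mec 626.7 -125.2 7.0 fit [ 0.6274 -0.1252  0.0048]
```

View pics/side2.png

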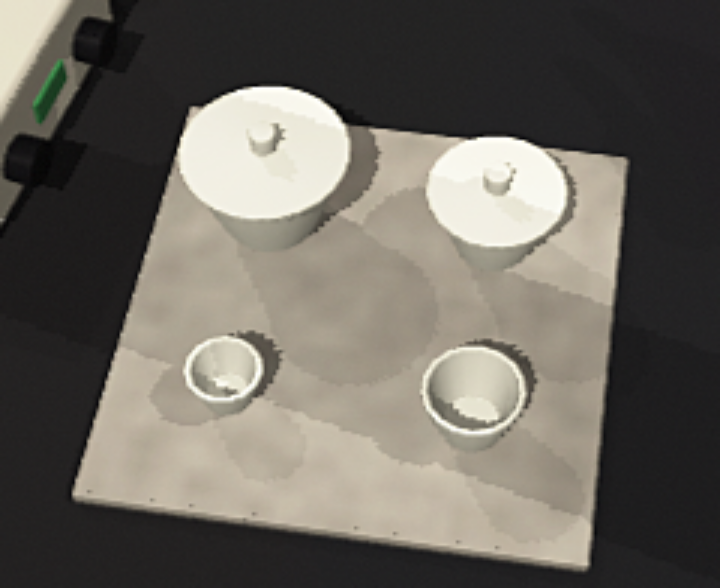

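Both the xl and l lids are level (knobs at crop 263,138 and 498,180). Lid m is right below the tool.

>>> drive_tool --pt "0.0015 0 0.02 0 0 0 -0.2" --pt "0 0 0.03 0 0 0 -0.2" --pt "0 0 0.03 0 0 0 -0.2" --pt "0 0 0.02 0 0 0 -0.2" --pt "0 0 0.01 0 0 0 -0.2" --pt "0 0 0.006 0 0 0 -0.2" --pt "0 0 0.002 0 0 0 -0.2" --pt "0 0 0 0 0 0 -0.2" --pt "0 0 0 0 0 0 -0.2" --pt "0 0 0 0 0 0 -1" --newtons 30

```text
t: 15.6
tcp_pos: [0.6277, -0.126, 0.0293]
tool_rot: [1.0, -0.0, 0.001, 0.0]
force: [0.2, -0.4, -0.2]
finger_gap: 0.246
gripper_force: 0.0
```

>>> drive_tool --pt "0 0 0 0 0 0 -1" --pt "0 0 0 0 0 0 -1" --pt "0 0 0 0 0 0 -1" --pt "0 0 0 0 0 0 -1"

```text
t: 16.0
tcp_pos: [0.6276, -0.126, 0.0292]
tool_rot: [1.0, -0.0, 0.001, 0.0]
force: [-0.8, 0.5, 6.0]
finger_gap: 0.144
gripper_force: 29.4
```

>>> drive_tool --pt "0 0 -0.01 0 0 0 -1" --pt "0 0 -0.02 0 0 0 -1" --pt "0 0 -0.035 0 0 0 -1" --pt "-0.008 -0.02 -0.04 0 0 0 -1" --pt "-0.015 -0.035 -0.035 0 0 0 -1" --pt "-0.015 -0.04 0 0 0 0 -1" --pt "-0.015 -0.04 0 0 0 0 -1" --pt "-0.015 -0.04 0 0 0 0 -1" --pt "-0.015 -0.04 0 0 0 0 -1" --pt "-0.015 -0.04 0 0 0 0 -1" --newtons 60

```text
t: 17.0
tcp_pos: [0.5287, 0.1296, 0.1674]
tool_rot: [1.0, -0.0, -0.0, -0.0]
force: [1.1, 0.6, -0.0]
finger_gap: 0.125
gripper_force: 58.6
```

>>> drive_tool --pt "-0.015 -0.04 0 0 0 0 -1" --pt "-0.015 -0.035 0 0 0 0 -1" --pt "-0.01 -0.025 0 0 0 0 -1" --pt "0 -0.02 0 0 0 0 -1" --pt "0 0 0.02 0 0 0 -1" --pt "0 0 0.03 0 0 0 -1" --pt "0 0 0.02 0 0 0 -1" --pt "0 0 0 0 0 0 -1" --pt "0 0 0 0 0 0 -1"

```text
t: 17.9
tcp_pos: [0.4897, 0.2481, 0.0972]
tool_rot: [1.0, -0.0, -0.0, 0.0]
force: [-0.4, 0.2, 0.2]
finger_gap: 0.12
gripper_force: 58.6
```

>>> drive_tool --pt "0 -0.001 0.009 0 0 0 -1" --pt "0 0 0.006 0 0 0 -1" --pt "0 0 0.003 0 0 0 -1" --pt "0 0 0.0015 0 0 0 -1" --pt "0 0 0.001 0 0 0 -1" --pt "0 0 0 0 0 0 -1"

```text
t: 18.5
tcp_pos: [0.4899, 0.2492, 0.0767]
tool_rot: [1.0, -0.0, 0.0, -0.0]
force: [0.0, 0.3, 0.2]
finger_gap: 0.124
gripper_force: 58.6
```

>>> drive_tool --pt "0 0 0.0007 0 0 0 -1" --pt "0 0 0 0 0 0 -1" --pt "0 0 0 0 0 0 -1"

```text
t: 18.8
tcp_pos: [0.49, 0.2492, 0.0765]
tool_rot: [1.0, -0.0, 0.0, -0.0]
force: [-0.8, -1.2, 5.7]
finger_gap: 0.12
gripper_force: 59.2
```

>>> drive_tool --pt "0 0 0 0 0 0 -0.6" --pt "0 0 0 0 0 0 -0.4" --pt "0 0 0 0 0 0 -0.2" --pt "0 0 0 0 0 0 -0.2" --pt "0 0 0 0 0 0 -0.2" --pt "0 0 -0.01 0 0 0 -0.2" --pt "0 0 -0.03 0 0 0 -0.2" --pt "0 0 -0.04 0 0 0 -0.2" --pt "0.005 0.02 -0.04 0 0 0 -0.2" --pt "0.01 0.035 0 0 0 0 -0.2"

```text
t: 19.8
tcp_pos: [0.5079, 0.1959, 0.2021]
tool_rot: [1.0, 0.002, 0.006, -0.001]
force: [1.0, -0.6, 0.3]
finger_gap: 0.405
gripper_force: 0.0
```

>>> drive_tool --pt "0.01 0.045 0 0 0 0 -0.2" --pt "0.01 0.045 0 0 0 0 -0.2" --pt "0.01 0.045 0 0 0 0 -0.2" --pt "0.01 0.045 0 0 0 0 -0.2" --pt "0.01 0.045 0 0 0 0 -0.2" --pt "0.01 0.045 0 0 0 0 -0.2" --pt "0.01 0.045 0 0 0 0 -0.2" --pt "0.01 0.045 0 0 0 0 -0.2" --pt "0.01 0.045 0 0 0 0 -0.2" --pt "0.01 0.035 0 0 0 0 -0.2"

```text
t: 20.8
tcp_pos: [0.6047, -0.2489, 0.1968]
tool_rot: [1.0, -0.001, 0.0, 0.0]
force: [-0.4, 1.2, 0.4]
finger_gap: 0.399
gripper_force: 0.0
```

>>> drive_tool --pt "0.001 0.025 0.015 0 0 0 -0.2" --pt "0 0.015 0.03 0 0 0 -0.2" --pt "0 0 0 0 0 0 -0.2" --pt "0 0 0 0 0 0 -0.2"

```text
t: 21.2
tcp_pos: [0.6049, -0.2853, 0.1509]
tool_rot: [1.0, -0.001, -0.001, -0.001]
force: [0.2, 0.1, 0.0]
finger_gap: 0.406
gripper_force: 0.0
```

```bash
python3 -c "
from h import *
from station import manip
import cv2
look('w5',L)
d=manip.snapshot('side');cv2.imwrite('pics/side3.png',cv2.resize(d['image'][250:460,180:420,::-1],None,fx=3,fy=2.8))"
```

```text
tcp [ 0.6049 -0.2853  0.1509] overhang 0.014 t 21.2
extent [ 0.348 -0.597 -0.003] [0.765 0.018 0.238]
ls 295 mean [ 0.6071 -0.2871  0.0257] top 0.0278 mec 606.1 -287.2 7.0 fit [ 0.6069 -0.2871  0.0048]
```

View pics/side3.png

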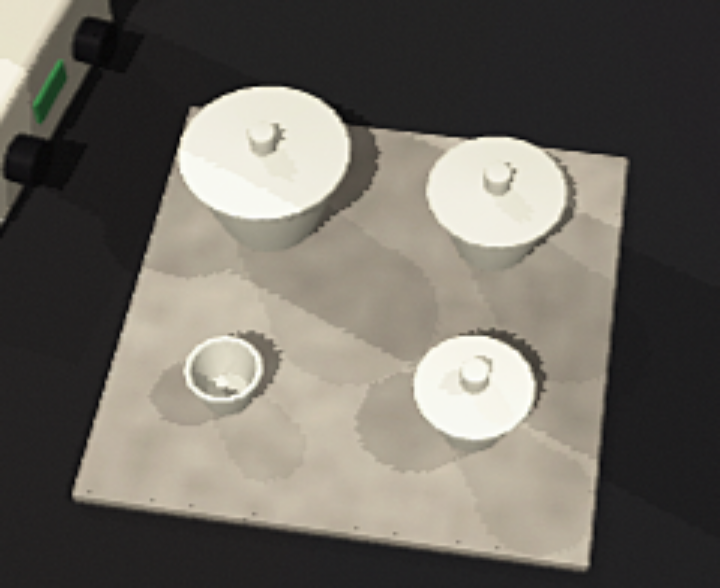

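Three lids are seated and level (the m knob at crop 475,373); s is still open at (224,370). Lid s now.

>>> drive_tool --pt "0.0015 0.0018 0.02 0 0 0 -0.2" --pt "0 0 0.03 0 0 0 -0.2" --pt "0 0 0.03 0 0 0 -0.2" --pt "0 0 0.02 0 0 0 -0.2" --pt "0 0 0.012 0 0 0 -0.2" --pt "0 0 0.007 0 0 0 -0.2" --pt "0 0 0.003 0 0 0 -0.2" --pt "0 0 0 0 0 0 -0.2" --pt "0 0 0 0 0 0 -0.2" --pt "0 0 0 0 0 0 -1" --newtons 30

```text
t: 22.3
tcp_pos: [0.6076, -0.2881, 0.03]
tool_rot: [1.0, -0.0, 0.001, 0.0]
force: [-0.1, -0.8, 0.7]
finger_gap: 0.249
gripper_force: 0.0
```

>>> drive_tool --pt "0 0 0 0 0 0 -1" --pt "0 0 0 0 0 0 -1" --pt "0 0 0 0 0 0 -1" --pt "0 0 0 0 0 0 -1"

```text
t: 22.7
tcp_pos: [0.6076, -0.288, 0.0297]
tool_rot: [1.0, -0.0, 0.001, 0.0]
force: [0.6, 1.0, 4.1]
finger_gap: 0.137
gripper_force: 29.4
```

>>> drive_tool --pt "0 0 -0.01 0 0 0 -1" --pt "0 0 -0.02 0 0 0 -1" --pt "0 0 -0.035 0 0 0 -1" --pt "0 -0.02 -0.045 0 0 0 -1" --pt "0 -0.035 -0.045 0 0 0 -1" --pt "0 -0.045 0 0 0 0 -1" --pt "0 -0.045 0 0 0 0 -1" --pt "0 -0.045 0 0 0 0 -1" --pt "0 -0.045 0 0 0 0 -1" --pt "0 -0.045 0 0 0 0 -1" --newtons 60

```text
t: 23.7
tcp_pos: [0.6066, -0.0103, 0.1785]
tool_rot: [1.0, -0.0, -0.0, -0.0]
force: [0.1, 0.6, -0.5]
finger_gap: 0.121
gripper_force: 58.5
```

>>> drive_tool --pt "0.002 -0.045 0 0 0 0 -1" --pt "0 -0.045 0 0 0 0 -1" --pt "0 -0.045 0 0 0 0 -1" --pt "0 -0.045 0 0 0 0 -1" --pt "0 -0.04 0 0 0 0 -1" --pt "0 -0.035 0 0 0 0 -1" --pt "0 -0.021 0.01 0 0 0 -1" --pt "0 0 0.02 0 0 0 -1" --pt "0 0 0 0 0 0 -1" --pt "0 0 0 0 0 0 -1"

```text
t: 24.7
tcp_pos: [0.6087, 0.2636, 0.148]
tool_rot: [1.0, -0.0, -0.001, 0.0]
force: [-0.0, -0.1, -0.3]
finger_gap: 0.12
gripper_force: 58.6
```

>>> drive_tool --pt "0.001 -0.0045 0.015 0 0 0 -1" --pt "0 0 0.025 0 0 0 -1" --pt "0 0 0.02 0 0 0 -1" --pt "0 0 0.01 0 0 0 -1" --pt "0 0 0.005 0 0 0 -1" --pt "0 0 0.003 0 0 0 -1" --pt "0 0 0.001 0 0 0 -1" --pt "0 0 0 0 0 0 -1" --pt "0 0 0 0 0 0 -1"

```text
t: 25.6
tcp_pos: [0.6108, 0.2686, 0.0703]
tool_rot: [1.0, -0.0, 0.001, -0.0]
force: [0.3, 0.1, -0.4]
finger_gap: 0.125
gripper_force: 58.6
```

>>> drive_tool --pt "0 0 0.0015 0 0 0 -1" --pt "0 0 0.001 0 0 0 -1" --pt "0 0 0.0005 0 0 0 -1" --pt "0 0 0 0 0 0 -1" --pt "0 0 0 0 0 0 -1"

```text
t: 26.1
tcp_pos: [0.6106, 0.2684, 0.067]
tool_rot: [1.0, -0.0, 0.0, 0.0]
force: [-1.1, -0.6, 4.6]
finger_gap: 0.127
gripper_force: 59.1
```

Contact. Release, rise, back off and look.

>>> drive_tool --pt "0 0 0 0 0 0 -0.6" --pt "0 0 0 0 0 0 -0.4" --pt "0 0 0 0 0 0 -0.2" --pt "0 0 0 0 0 0 -0.2" --pt "0 0 0 0 0 0 -0.2" --pt "0 0 -0.01 0 0 0 -0.2" --pt "0 0 -0.03 0 0 0 -0.2" --pt "0 0 -0.04 0 0 0 -0.2" --pt "-0.02 0.01 -0.04 0 0 0 -0.2" --pt "-0.035 0.02 -0.03 0 0 0 -0.2"

```text
t: 27.1
tcp_pos: [0.5582, 0.2394, 0.2199]
tool_rot: [1.0, 0.0, 0.004, -0.001]
force: [0.9, -0.8, 0.2]
finger_gap: 0.401
gripper_force: 0.0
```

>>> drive_tool --pt "-0.04 0.02 -0.02 0 0 0 -0.2" --pt "-0.04 0.02 -0.02 0 0 0 -0.2" --pt "-0.03 0.01 0 0 0 0 -0.2" --pt "0 0 0 0 0 0 -0.2" --pt "0 0 0 0 0 0 -0.2" --pt "0 0 0 0 0 0 -0.2"

```text
t: 27.7
tcp_pos: [0.447, 0.189, 0.2568]
tool_rot: [1.0, -0.0, 0.001, -0.0]
force: [0.1, 0.3, 0.0]
finger_gap: 0.404
gripper_force: 0.0
```

```bash
python3 -c "
from h import *
K={k:(x,y,.0105+h-.005+.02,.0105+h+.025,.02) for (k,(x,y,*_)),h in zip(C.items(),(.032,.042,.052,.064))}
look('w6',K)
P=np.load('w6.npz')['W'].reshape(-1,3)
for k,r,R,h in(('cs',.032,.023,.0375),('cm',.042,.029,.0475),('cl',.052,.036,.0575),('cx',.064,.044,.0695)):
  x,y=C[k][:2];q=np.hypot(P[:,0]-x,P[:,1]-y);p=P[(q<R+.004)&(q>.012)&(abs(P[:,2]-r-.0105-.003)<.006)]
  A=np.c_[p[:,:2]-[x,y],np.ones(len(p))];print(k,'plate slope',np.linalg.lstsq(A,p[:,2],rcond=None)[0].round(4))
"
```

```text
tcp [0.447  0.189  0.2568] overhang 0.014 t 27.7
extent [ 0.07  -0.241 -0.003] [0.643 0.604 0.344]
cs 295 mean [0.6081 0.2681 0.0625] top 0.0645 mec 608.6 268.7 7.1 fit [0.6081 0.2681 0.0049]
cm 220 mean [0.4891 0.2488 0.0732] top 0.0749 mec 488.8 249.2 6.9 fit [0.489  0.2489 0.0048]
cl 238 mean [0.5077 0.1391 0.0832] top 0.0849 mec 507.5 138.6 6.9 fit [0.5077 0.139  0.0048]
cs plate slope [0.0001 0.0089 0.0461]
cm plate slope [-0.004   0.0038  0.0567]
cl plate slope [-0.0037 -0.0006  0.0668]
cx plate slope [ 0.0482 -0.0018  0.0797]
```

View pics/w6.png

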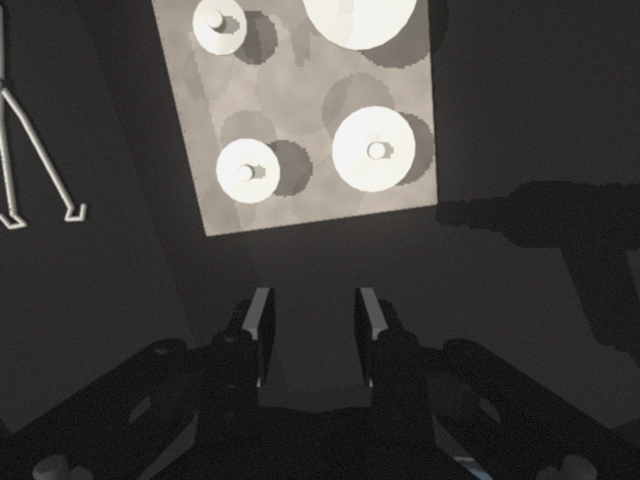

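In the wrist view, s (220,25), m (247,171) and l (374,149) sit level and within 2 mm of centre; xl is cut off by the frame. I'll check xl from the fixed cameras.

```bash
python3 -c "
from h import *
from station import manip
for n in('scene','side'):
  d=manip.snapshot(n);cv2.imwrite('pics/f_%s.png'%n,d['image'][:,:,::-1]);P=cloud(d).reshape(-1,3)
  q=np.hypot(P[:,0]-.6275,P[:,1]-.154)
  k=P[(q<.02)&(P[:,2]>.09)&(P[:,2]<.105)];p=P[(q<.047)&(q>.012)&(P[:,2]>.07)&(P[:,2]<.086)]
  A=np.c_[p[:,:2]-p[:,:2].mean(0),np.ones(len(p))]
  print(n,'knob',k.mean(0).round(4),'plate',cv2.minEnclosingCircle((p[:,:2]*1e3).astype('f4')),np.linalg.lstsq(A,p[:,2],rcond=None)[0].round(4))
"
```

```text
scene knob [0.6292 0.1528 0.0936] plate ((627.7219848632812, 153.1834259033203), 45.788604736328125) [0.0008 0.0037 0.078 ]
side knob [0.6258 0.1547 0.0945] plate ((626.3016357421875, 152.9099578857422), 44.82734298706055) [-0.0045 -0.003   0.0784]
```

View pics/f_scene.png

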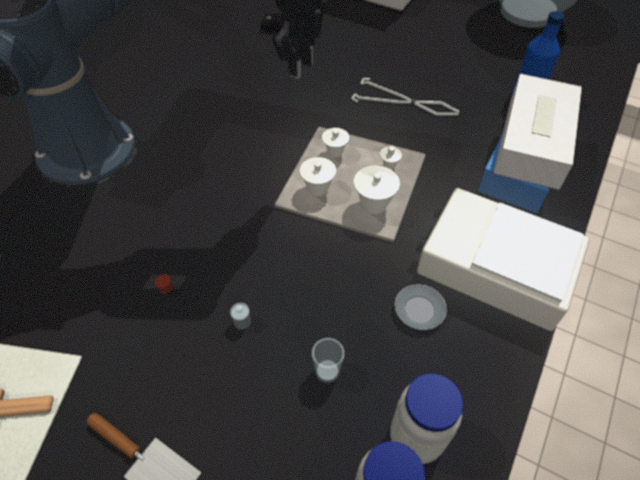

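All four crucibles are covered and level. The beaker (328,360) and weighing bottle (240,315) stand where they were.

```bash
python3 -c "
from station import manip
print(manip.sign_off())"
```

```text
the job is handed in; nothing more can be done
None
```

I put all four lids on their own crucibles; the cameras show each one level and about 2 mm or less off centre. The crucibles, beaker and weighing bottle are still in place, and I handed the job in at about 28 s; sign-off returned no verdict.

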